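Draw the cook's knife from the block and poise it over the lemon

TASK

Take the cook's knife, the bigger of the two in the knife block, by its handle and draw it straight out of its slot. Turn it level with the cutting edge straight down and hold it crosswise over the middle of the lemon on the chopping board, just above the skin without touching it, ready to halve the lemon. Finish while still holding the knife there; leave the lemon and everything else where it is.

Things in the scene. Friction and masses are not known exactly. Their poses are not given: they have to be found in the camera images.
- cooks_knife: Cook's knife, black handle with three rivets, 244 mm long, the bigger of the two in the block; 0.15 to 0.25 kg, balanced about 7 mm ahead of the heel. Origin at the heel, where handle and blade meet: x to the point, y across the blade, z to the spine. Blade x 0 to 132 mm. In the block it slopes point-down at 45 degrees, edge underneath, its heel on the slot's mouth
- cooks_knife_grip (a point): middle of the cook's knife's handle, at x = -60, y = 0, z = 8 mm of the knife. The handle runs from x = -112 to 0 mm, is 20 mm wide (y) and 27 mm deep (z -5.5 to 21.5 mm); the free length all stands out of the block
- cooks_knife_tip (a point): point of the cook's knife, at x = 132, y = 0, z = 9 mm of the knife. The blade is up to 2.6 mm thick and 43 mm deep: cutting edge at z = -22.5 mm, spine at z = +20.5 mm
- knife_block: Pale wooden knife block, 156 mm deep (x), 112 mm wide (y), 152 mm high, fixed. Origin under its middle, x to its back, z up. Two equal slots at y = -26 and 26 mm, 6 mm wide, 46 mm high, 142 mm deep, run down and back at 45 degrees from mouths at x = -50, z = 126 mm: a knife comes out up and forward, along its own -x. Either knife may be in either slot
- utility_knife: The smaller knife in the block, to be left there: black handle 92 mm long, 16 mm wide, 21 mm deep. Origin at the heel, axes as for the cook's knife
- board: Brown wooden chopping board, 200 x 300 x 22 mm (x, y, z), flat on the worktop, fixed. Origin in the middle of its underside. (Wall cabinets overhang the back of the worktop: their doors stand at x = 0.58 m, handles at x = 0.56 m, from 0.59 m above the worktop upwards; keep the hand low or in front of them)
- lemon: Yellow lemon lying loose on the board, 78 mm long (its x axis, level), 55 mm thick; it rolls if touched. Origin on its skin; its middle is the point lemon_center
- lemon_center (a point): middle of the lemon, about 28 mm inside the skin all round its waist, about 50 mm above the worktop
- garlic: Garlic bulb, 60 mm, loose on the worktop right of the board; bystander. Origin in the middle of its underside
- mug: Blue glass mug, 84 mm wide, 89 mm high, loose on the worktop behind the board; bystander. Origin in the middle of its underside
- teaspoon: Steel teaspoon, 130 mm long, loose on the worktop behind the board; bystander. Origin in the middle of its underside
There are look-alikes about, which are no part of the job. What is shaped like the lemon but green or orange is not meant.

How it is judged:
On the way, in this order (a step that is already met when the one before it is completed fails the run):
1. the cook's knife, held in the fingers, has been drawn out of its slot and still slopes as it did in the block (spine 28 to 62 degrees from vertical, point over 135 mm above the worktop) (contact force between the fingers and cooks_knife above 1 N and height (world z) of cooks_knife_tip above 0.135 m and angle between cooks_knife's own z axis and vertical between 0.49 and 1.08 rad), for 0.05 s.
2. the knife has been turned level with its edge down (within 10 degrees) while held raised (contact force between the fingers and cooks_knife above 1 N and angle between cooks_knife's own z axis and vertical below 0.175 rad and height (world z) of cooks_knife above 0.09 m), for 0.1 s.
At the end, for the whole second after the job is handed in: the knife is held still by its handle, touching nothing but the fingers, level and edge down within 10 degrees, across the lemon within 17 degrees of square, blade within 14 mm of the lemon's middle, the lemon under the blade's length, edge 2 to 45 mm above the skin; lemon not moved over 20 mm (contact force between the fingers and cooks_knife above 1 N and x of the grasp point in the frame of cooks_knife below -0.012 m and angle between cooks_knife's own z axis and vertical below 0.175 rad and x of lemon_center in the frame of cooks_knife between 0.02 and 0.1 m and y of lemon_center in the frame of cooks_knife between -0.014 and 0.014 m and z of lemon_center in the frame of cooks_knife between -0.0955 and -0.0525 m and angle between the x axis of cooks_knife and the x axis of lemon, either way round above 1.27 rad and contact force between cooks_knife and lemon below 0.2 N and contact force between cooks_knife and board below 0.2 N and contact force between cooks_knife and knife_block below 0.2 N and linear speed of cooks_knife below 0.03 m/s and distance of lemon_center from where it was at the start of the episode below 0.02 m); the arm keeps its last pose, push and grip.
It fails at once if the lemon is touched by the knife or moved over 20 mm (contact force between cooks_knife and lemon above 0.5 N or distance of lemon_center from where it was at the start of the episode above 0.02 m).
It fails at once if the other knife is moved over 15 mm (distance of utility_knife from where it was at the start of the episode above 0.015 m).
It fails at once if the garlic, mug or teaspoon is moved over 30 mm (distance of any of garlic, mug, teaspoon from where it was at the start of the episode above 0.03 m).
It also fails if it takes over 35 s, if anything falls off the work surface, if the arm or the gripper's body presses on something with over 40 N, if the wrist force passes 120 N, or if a joint passes its speed limit or range.

ROBOT

A 6-joint arm with a two-finger parallel gripper is mounted at the origin on a cart in front of the work surface, level with it; the furniture and walls round the work are solid. World frame = base frame: x ahead of the robot, y to its left, z up, the work surface at z = 0. Lengths are in m, angles in rad, forces in N, time in s.
With the tool pointing down it reaches from about 0.325 to 0.85 m from the base axis. Payload 15.5 kg.
Tool frame: the origin (TCP) lies on the centre line of the jaws, within the pads' length; the fingertips stand env.finger_overhang ahead of it and the grasp point (between the pads) lies 8 mm behind it (env.finger_overhang is the distance from the TCP to the fingertips, in m); z points along the fingers, y is the line along which they close (so a half turn about z gives the same grasp; the last joint's range is limited). The gripper opens to 91 mm and grips with 3 to 60 N. Pads are 32 mm wide; open, the fingers measure 118 mm over their backs; the gripper's body (76 mm by 178 mm) begins 60 mm behind the grasp point.
Start: joints at [1.155, 0.494, 1.345, -0, 1.302, -0.096], TCP at [0.196, 0.593, 0.225] pointing down, gripper open.
Joint ranges: [-2.91, 2.91], [-0.82, 2.16], [0.22, 2.67], [-1.22, 4.37], [0.12, 2.79], [-3.08, 3.08]. Speed limits (rad/s): [1.89, 1.89, 2.57, 3.01, 3.01, 3.01].

INTERFACE

Orientations are given as [roll, pitch, yaw] about the fixed x, y, z axes, in that order (R = Rz(yaw) Ry(pitch) Rx(roll)).
In Python, from workcell import env gives the robot as it stands.
- The arm moves only by the tool send_rows, never from a script. Its argument "steps" is a list of rows, each an object with "gripper": the opening, from 0 (shut) to 1 (fully open); "delta_pos": the shift along the tool's x, y, z in cm, a list of three; "angular": the turn, a rotation vector about the tool's x, y, z in degrees, a list of three. In form: [{"gripper": gripper, "delta_pos": [dx, dy, dz], "angular": [wx, wy, wz]}, ...]. A call has 1 to 5 rows; each row shifts and turns the commanded pose from where the row before left it, along the tool's axes as they then stand; what a row does not reach is not made up. A row lasts 1/10 s, in which the tool goes at most 50 mm and 8.59 degrees, less where a joint would pass 70% of its speed; a pose out of reach is approached as far as the arm can. A call is refused whole if a number of a shift passes 5 or a number of a turn 8.59, either way. A call with a gripper value outside its range is refused whole. The fingers move at their own pace and stop on an object; the grip force is fixed at half the most. Time passes only in rows, so rows that do not move let the fingers close. It gives the time, the measured TCP pose, the force, the opening and the grip force at its end, in the units of the state.
- env.observe(): the state, without advancing time (a new reading comes with each control period).
- env.camera(name): name is "scene" or "top"; returns (picture, depth): 384x512x3 uint8, blue, green, red; 384x512 float32, m along the optical axis (not along the pixel's ray), 0 where there is no reading.
- env.camera_params(name): a dict with "intrinsics" (3x3 intrinsics, pixels), "eye" and "orientation" of the camera in the world. Camera axes: x right, y up, looking along -z (the intrinsics and any distortion apply to the point x, -y, -z); pixel columns grow to the right and rows downward; lengths in m; the calibration is good to about 2 mm. A picture is of the moment at which its call begins. camera_params takes no time and is no camera call.
- env.close_job(): hands the job in; it is judged then, once.
The state is a dict: "time": time; "q": joint angles; "joint_vel": joint speeds; "tau": joint torques, N m; "position": TCP position; "tcp_rot": TCP orientation; "contact_force": force on the tool from outside, world axes, zero at the start; "torque": the same for the moment, N m; "grip_width": opening from 0.0 (shut) to 1.0 (fully open); "grip_force": force on a finger pad.
Only numpy, scipy, OpenCV 4.12 (cv2) and the standard library are available. Lean on these libraries where they do the work, as an engineer would, in place of code of your own. Each camera call takes 0.05 s, during which the arm holds its last target. There are 200 camera calls.

## Working session

There is one attempt and no reset: what is moved stays moved. The work goes in short steps, Python scripts to look and compute and a tool call to move; the robot and the scene stay as the last step left them, time stands still between calls to the robot, and variables do not carry over. Pictures are saved under pics/ and viewed, at most 10 in all, crops included, and the job is handed in when it is done.

Besides the shell and the picture viewer there is one more tool, called after "Call:" as name(argument=value, ...), one argument or row to a line, values as JSON. send_rows: Moves the arm, as the interface text tells. Its arguments: {"type":"object","properties":{"steps":{"type":"array"}},"required":["steps"]}

```bash
mkdir -p pics; ls
cat > h.py <<'E'
import numpy as np,cv2
from workcell import env
from scipy.spatial.transform import Rotation as R
def cam(n):
    p,d=env.camera(n); c=env.camera_params(n); return p,d,c
def world(d,c,u,v,z=None):
    K=np.array(c['intrinsics']); u=np.asarray(u,float);v=np.asarray(v,float)
    r=np.stack([(u-K[0,2])/K[0,0],-(v-K[1,2])/K[1,1],-np.ones_like(u)],-1)
    return r*np.asarray(d)[...,None]@rot(c).T+np.array(c['eye'])
def rot(c):
    o=np.array(c['orientation']); return o if o.shape==(3,3) else R.from_euler('xyz',o).as_matrix()
E
python3 - <<'E'
from h import *
for n in ['scene','top']:
    p,d,c=cam(n); cv2.imwrite(f'pics/{n}.png',p); np.savez(f'{n}.npz',p=p,d=d); print(n,c,(d==0).mean())
print(env.observe(),env.finger_overhang)
E
```

```text
pics
scene {'intrinsics': array([[464.10175352,   0.        , 256.77821598],
       [  0.        , 464.10175352, 189.05116405],
       [  0.        ,   0.        ,   1.        ]]), 'eye': array([0.33278928, 1.26859649, 1.02028391]), 'orientation': array([ 9.52819480e-01, -2.55937002e-04, -2.98770890e+00])} 0.004018147786458333
top {'intrinsics': array([[398.35652203,   0.        , 256.60479302],
       [  0.        , 398.35652203, 182.55349039],
       [  0.        ,   0.        ,   1.        ]]), 'eye': array([0.29334059, 0.07836988, 1.2884174 ]), 'orientation': array([ 0.19497922, -0.02140515, -1.5719662 ])} 0.0039011637369791665
{'time': 0.1, 'q': array([ 1.15549434e+00,  4.94095880e-01,  1.34604052e+00, -1.31404551e-05,
        1.30249176e+00, -9.54642684e-02]), 'joint_vel': array([ 0.00097172, -0.00319479, -0.0024098 , -0.0001572 , -0.00012292,
        0.00028733]), 'tau': array([ 3.42672131e-03, -8.80233407e+01, -3.82547808e+01,  7.09856325e-02,
        4.83814382e-02, -2.04129663e-05]), 'position': array([0.1963612 , 0.5930238 , 0.22442324]), 'tcp_rot': array([-3.14056066e+00, -8.60939224e-05,  2.82175838e+00]), 'contact_force': array([0.58063538, 0.68595544, 0.59587077]), 'torque': array([-0.03237452, -0.03107471,  0.00026383]), 'grip_force': 0.0, 'grip_width': 0.9962855592340224} 0.011
```

View pics/scene.png

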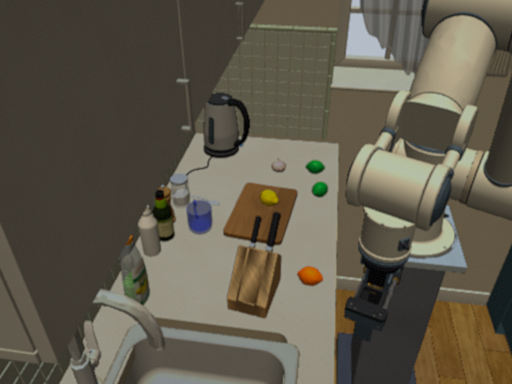

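View pics/top.png

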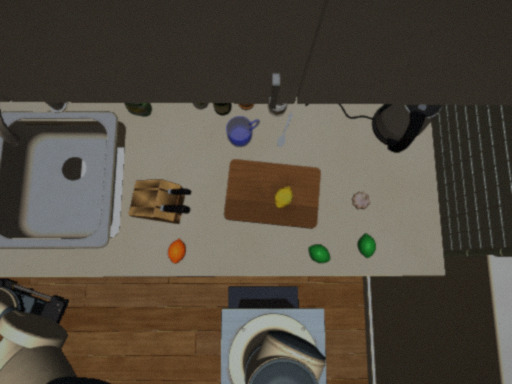

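The scene view shows the block at (255,278) with two handles, at (255,228) and (274,228), pointing toward the board. The yellow lemon is at (269,197), the orange look-alike at (310,275), and green ones at (315,167) and (320,189). In the top view the handles are at (180,191) and (174,208) and the lemon is at (284,197). Next I'll measure both handles and the lemon, and take a close crop.

```bash
cat > m.py <<'E'
from h import *
def comps(n,box,f,mn=25):
    z=np.load(n+'.npz'); p,d=z['p'],z['d']; c=env.camera_params(n)
    hsv=cv2.cvtColor(p,cv2.COLOR_BGR2HSV); m=f(hsv,p).astype(np.uint8)
    b=np.zeros_like(m); x0,y0,x1,y1=box; b[y0:y1,x0:x1]=m[y0:y1,x0:x1]; b&=(d>0)
    k,l,s,ce=cv2.connectedComponentsWithStats(b)
    out=[]
    for i in range(1,k):
        if s[i,4]<mn: continue
        v,u=np.nonzero(l==i); out.append((ce[i],world(d[v,u],c,u,v),u,v))
    return out
dark=lambda h,p:(p.max(2)<60)
yel=lambda h,p:(h[...,0]>22)&(h[...,0]<34)&(h[...,1]>150)&(h[...,2]>120)
E
python3 - <<'E'
from m import *
np.set_printoptions(precision=4,suppress=True)
for n,b in [('scene',(240,200,290,255)),('top',(150,180,200,220))]:
    for ce,P,u,v in comps(n,b,dark):
        P=P[P[:,2]>0.1]; c=np.median(P,0); w=np.linalg.svd(P-P.mean(0))[2]; a=w[0]; t=(P-c)@a
        print(n,ce,len(P),'med',c,'axis',a,'ext',np.percentile(t,[1,99]),'pmin',P[t.argmin()],'pmax',P[t.argmax()], 'w',np.percentile((P-c)@w[1],[2,98]))
for n,b in [('scene',(255,180,290,212)),('top',(265,180,300,212))]:
    for ce,P,u,v in comps(n,b,yel):
        q=P[:,:2]-P[:,:2].mean(0); w=np.linalg.svd(q)[2]
        print(n,ce,len(P),P.mean(0),P[:,2].max(),w[0],np.ptp(q@w[0]),np.ptp(q@w[1]), 'midrange',P[:,:2].mean(0)+w.T@np.array([((q@a).max()+(q@a).min())/2 for a in w]))
a=cv2.resize(np.load('scene.npz')['p'][180:320,215:325],None,fx=4,fy=4,interpolation=2)
b=cv2.resize(np.load('top.npz')['p'][165:235,120:200],None,fx=4,fy=4,interpolation=2)
o=np.zeros((560,780,3),np.uint8);o[:,:440]=a;o[:280,450:770]=b
cv2.imwrite('pics/c.png',o)
E
```

```text
scene [273.3443 229.2198] 260 med [0.4383 0.288  0.1844] axis [-0.1101 -0.7095  0.696 ] ext [-0.0461  0.0463] pmin [0.4398 0.3211 0.1503] pmax [0.4358 0.2532 0.2172] w [-0.0172  0.009 ]
scene [255.5103 229.4138] 142 med [0.4898 0.2795 0.1677] axis [-0.1143 -0.703   0.702 ] ext [-0.0342  0.0384] pmin [0.493  0.3037 0.1423] pmax [0.4871 0.2495 0.1936] w [-0.0094  0.0071]
top [177.4474 201.9474] 352 med [0.4465 0.2792 0.1824] axis [-0.37   -0.4224  0.8274] ext [-0.0854  0.045 ] pmin [0.4828 0.2948 0.1017] pmax [0.4293 0.2487 0.2145] w [-0.0519  0.0285]
scene [268.8571 195.7257] 175 [ 0.491  -0.0275  0.0642] 0.08121778676459346 [-0.1864  0.9825] 0.13164116765801018 0.056129271076211754 midrange [ 0.4982 -0.0687]
top [283.1037 196.6349] 241 [ 0.4897 -0.0301  0.0703] 0.07991816193870593 [-0.8186  0.5744] 0.07215178235742356 0.04663958737692633 midrange [ 0.4919 -0.0318]
```

View pics/c.png

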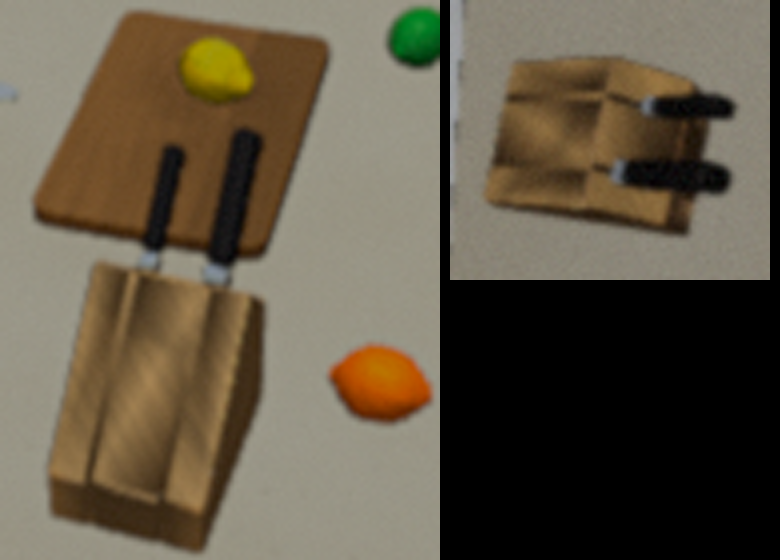

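The bigger knife is the right-hand one in the scene crop, at about (273,229) in the scene view and (174,208) in the top view. It has the longer and wider handle and is nearer the robot at x≈0.44. The other knife, at (255,229), is the utility knife. Now I'll refine the measurements.

Run:
```python
from m import *
np.set_printoptions(precision=4,suppress=True)
s=np.sqrt(.5)
h=np.array([.155,.988,0]);h/=np.linalg.norm(h);k=np.array([0,0,1.])
X,Y,Z=(h-k)*s,np.cross(k,h),(h+k)*s; B=np.stack([X,Y,Z])
for n,b in [('scene',(240,200,290,255)),('top',(150,180,200,220))]:
    for ce,P,u,v in comps(n,b,dark):
        P=P[P[:,2]>0.13]
        for side in (P[P[:,0]<.466],P[P[:,0]>=.466]):
            if len(side)<20: continue
            q=side@B.T; lo,hi=np.percentile(q,[2,98],0); print(n,len(q),'lo',lo,'hi',hi)
            # slope of y vs x -> yaw error
            print('  yfit slope',np.polyfit(q[:,0],q[:,1],1)[0],'top surf z95',np.percentile(q[:,2],90))
for n,b in [('scene',(255,180,290,212)),('top',(265,180,300,212))]:
    for ce,P,u,v in comps(n,b,yel):
        c=env.camera_params(n); 
        r=world(np.ones(len(u)),c,u,v)-np.array(c['eye']); e=np.array(c['eye']); Q=e+r*((.05-e[2])/r[:,2])[:,None]
        q=Q[:,:2]-Q[:,:2].mean(0); val,w=np.linalg.eigh(q.T@q/len(q))
        print(n,'plane',Q.mean(0),'axis',w[:,1],'sizes',4*np.sqrt(val))
        P=P[(P[:,2]>.03)&(P[:,2]<.085)]
        A=np.c_[2*P,np.ones(len(P))]; S=np.linalg.lstsq(A,(P**2).sum(1),rcond=None)[0]
        q=P[:,:2]-P[:,:2].mean(0); val,w=np.linalg.eigh(q.T@q/len(q)); print('  sphere c',S[:3],'axis',w[:,1],'mean',P.mean(0),'top',P[np.argsort(-P[:,2])[:15]].mean(0))
```

```text
scene 260 lo [ 0.0743 -0.3988  0.361 ] hi [ 0.1636 -0.3807  0.3858]
  yfit slope 0.0014305423851449098 top surf z95 0.3840833909887074
scene 142 lo [ 0.0938 -0.4478  0.3582] hi [ 0.1637 -0.4347  0.3726]
  yfit slope -0.0037243072829004713 top surf z95 0.3709061582366145
top 189 lo [ 0.0693 -0.3973  0.3597] hi [ 0.1605 -0.3796  0.384 ]
  yfit slope 0.01230358145767326 top surf z95 0.3832809457533084
top 110 lo [ 0.0909 -0.4461  0.3522] hi [ 0.1608 -0.4334  0.3714]
  yfit slope 0.023065135823531074 top surf z95 0.37012525685186265
scene plane [ 0.4934 -0.0468  0.05  ] axis [-0.4749  0.8801] sizes [0.057  0.0845]
  sphere c [ 0.4915 -0.0308  0.0515] axis [-0.9789  0.2043] mean [ 0.4902 -0.0205  0.0675] top [ 0.4953 -0.0273  0.0781]
top plane [ 0.493  -0.0319  0.05  ] axis [-0.8207  0.5713] sizes [0.0467 0.0675]
  sphere c [ 0.4918 -0.0314  0.0465] axis [-0.8186  0.5744] mean [ 0.4897 -0.0301  0.0703] top [ 0.4935 -0.0324  0.0786]
```

```bash
cat > plan.py <<'E'
from h import *
from scipy.spatial.transform import Slerp
np.set_printoptions(precision=3,suppress=True)
s=np.sqrt(.5)
def frame(yaw,pitch): # knife x dir yaw, pitch down (deg); tool x=knife x, tool y=-knife y, tool z=-knife z
    return R.from_euler('ZYX',[yaw,pitch,180],degrees=True)
def plan(pos,r,n):
    o=env.observe(); p0=np.array(o['position']); r0=R.from_euler('xyz',o['tcp_rot'])
    rv=(r0.inv()*r).as_rotvec(); print('rot/row',np.degrees(rv)/n,'dist',np.linalg.norm(pos-p0), 'total in tool',r0.inv().apply(pos-p0)*100)
    for i in range(n):
        ri=r0*R.from_rotvec(rv*i/n); print(np.round(ri.inv().apply((pos-p0)/n)*100,2))
yawB=np.degrees(np.arctan2(.988,.155))
h=np.array([.155,.988,0]);h/=np.linalg.norm(h);k=np.array([0,0,1.])
B=np.stack([(h-k)*s,np.cross(k,h),(h+k)*s])
grasp=np.array([.125,-.389,.363])@B; RG=frame(yawB,45)
RL=frame(55,0); L=np.array([.492,-.0315,.05]); hl=np.array([.573,.82,0])
E
python3 - <<'E'
from plan import *
print(grasp,RG.as_matrix()); pre=grasp+.13*B[2]; print(pre)
plan(pre+[-.02,.08,.08],RG,15)
E
```

```text
[0.438 0.281 0.168] [[ 0.11   0.988 -0.11 ]
 [ 0.699 -0.155 -0.699]
 [-0.707  0.    -0.707]]
[0.452 0.371 0.26 ]
rot/row [ 2.099 -2.477  5.076] dist 0.2983246333388502 total in tool [-26.823  -6.044 -11.575]
[-1.79 -0.4  -0.77]
[-1.85 -0.27 -0.68]
[-1.89 -0.13 -0.59]
[-1.92  0.02 -0.51]
[-1.93  0.18 -0.43]
[-1.93  0.33 -0.35]
[-1.91  0.49 -0.29]
[-1.87  0.65 -0.23]
[-1.81  0.81 -0.17]
[-1.74  0.96 -0.13]
[-1.65  1.1  -0.09]
[-1.55  1.24 -0.07]
[-1.44  1.37 -0.05]
[-1.31  1.49 -0.04]
[-1.18  1.6  -0.05]
```

Call:
send_rows(
  steps=[
    {"gripper":0.45,"delta_pos":[-1.8,-0.4,-0.8],"angular":[2.1,-2.5,5.1]},
    {"gripper":0.45,"delta_pos":[-1.8,-0.3,-0.7],"angular":[2.1,-2.5,5.1]},
    {"gripper":0.45,"delta_pos":[-1.9,-0.1,-0.6],"angular":[2.1,-2.5,5.1]},
    {"gripper":0.45,"delta_pos":[-1.9,0,-0.5],"angular":[2.1,-2.5,5.1]},
    {"gripper":0.45,"delta_pos":[-1.9,0.2,-0.4],"angular":[2.1,-2.5,5.1]},
  ],
)

```text
time: 0.6
position: [0.2746, 0.5459, 0.2639]
tcp_rot: [-3.009, 0.253, 2.387]
contact_force: [-0.5, 0.6, -0.2]
grip_width: 0.593
grip_force: 0.0
```

Call:
send_rows(
  steps=[
    {"gripper":0.45,"delta_pos":[-1.9,0.3,-0.4],"angular":[2.1,-2.5,5.1]},
    {"gripper":0.45,"delta_pos":[-1.9,0.5,-0.3],"angular":[2.1,-2.5,5.1]},
    {"gripper":0.45,"delta_pos":[-1.9,0.6,-0.2],"angular":[2.1,-2.5,5.1]},
    {"gripper":0.45,"delta_pos":[-1.8,0.8,-0.2],"angular":[2.1,-2.5,5.1]},
    {"gripper":0.45,"delta_pos":[-1.7,1.0,-0.1],"angular":[2.1,-2.5,5.1]},
  ],
)

```text
time: 1.1
position: [0.3523, 0.4987, 0.3029]
tcp_rot: [-2.996, 0.535, 1.944]
contact_force: [0.4, 0.2, -0.3]
grip_width: 0.454
grip_force: 0.0
```

Call:
send_rows(
  steps=[
    {"gripper":0.45,"delta_pos":[-1.6,1.1,-0.1],"angular":[2.1,-2.5,5.1]},
    {"gripper":0.45,"delta_pos":[-1.5,1.2,-0.1],"angular":[2.1,-2.5,5.1]},
    {"gripper":0.45,"delta_pos":[-1.4,1.4,0],"angular":[2.1,-2.5,5.1]},
    {"gripper":0.45,"delta_pos":[-1.3,1.5,0],"angular":[2.1,-2.5,5.1]},
    {"gripper":0.45,"delta_pos":[-1.2,1.6,0],"angular":[2.1,-2.5,5.1]},
  ],
)

```text
time: 1.6
position: [0.43, 0.4517, 0.3402]
tcp_rot: [3.132, 0.791, 1.4]
contact_force: [0.2, -0.3, 0.5]
grip_width: 0.45
grip_force: 0.0
```

Run:
```python
from plan import *
print(env.observe()); pre=grasp+.13*B[2]
plan(pre,RG,5)
```

```text
{'time': 1.6, 'q': array([ 0.904,  0.827,  0.648, -0.496,  2.326,  0.851]), 'joint_vel': array([-0.289,  0.318, -0.595, -0.34 ,  0.682,  0.358]), 'tau': array([   3.51 , -121.221,  -36.252,   -1.315,    1.83 ,   -1.106]), 'position': array([0.43 , 0.452, 0.34 ]), 'tcp_rot': array([3.132, 0.791, 1.4  ]), 'contact_force': array([ 0.152, -0.264,  0.529]), 'torque': array([0.353, 0.017, 0.065]), 'grip_force': 0.0, 'grip_width': 0.45009798850190574}
rot/row [-0.012  0.063 -0.125] dist 0.11544503782253641 total in tool [ 0.388  3.431 11.016]
[0.08 0.69 2.2 ]
[0.07 0.69 2.2 ]
[0.07 0.69 2.2 ]
[0.07 0.69 2.2 ]
[0.06 0.68 2.2 ]
```

Call:
send_rows(
  steps=[
    {"gripper":0.45,"delta_pos":[0.1,0.7,2.2],"angular":[0,0,0]},
    {"gripper":0.45,"delta_pos":[0.1,0.7,2.2],"angular":[0,0.1,-0.2]},
    {"gripper":0.45,"delta_pos":[0.1,0.7,2.2],"angular":[0,0.1,-0.2]},
    {"gripper":0.45,"delta_pos":[0.1,0.7,2.2],"angular":[0,0.1,-0.2]},
    {"gripper":0.45,"delta_pos":[0,0.6,2.2],"angular":[0,0,0]},
  ],
)

```text
time: 2.1
position: [0.4517, 0.3717, 0.2589]
tcp_rot: [-3.139, 0.783, 1.419]
contact_force: [0.4, 0.2, 0.2]
grip_width: 0.447
grip_force: 0.0
```

Call:
send_rows(
  steps=[
    {"gripper":0.45,"delta_pos":[0,0,0],"angular":[0,0,0]},
  ],
)

```text
time: 2.2
position: [0.4515, 0.3704, 0.2582]
tcp_rot: [-3.136, 0.786, 1.42]
contact_force: [0.1, 0.2, -0.1]
grip_width: 0.45
grip_force: 0.0
```

Run:
```python
from plan import *
print(env.observe()['q'])
plan(grasp,RG,1)
p,d,c=cam('scene'); a=cv2.resize(p[150:310,200:360],None,fx=3.5,fy=3.5,interpolation=2); 
p2,_,_=cam('top'); b=cv2.resize(p2[150:250,110:220],None,fx=2,fy=2)
o=np.zeros((560,790,3),np.uint8);o[:,:560]=a;o[:200,565:785]=b
cv2.imwrite('pics/d.png',o)
```

```text
[ 0.817  0.781  0.958 -0.463  2.048  0.894]
rot/row [-0.119  0.063  0.187] dist 0.12779258102212523 total in tool [-0.051  0.06  12.779]
[-0.05  0.06 12.78]
```

View pics/d.png

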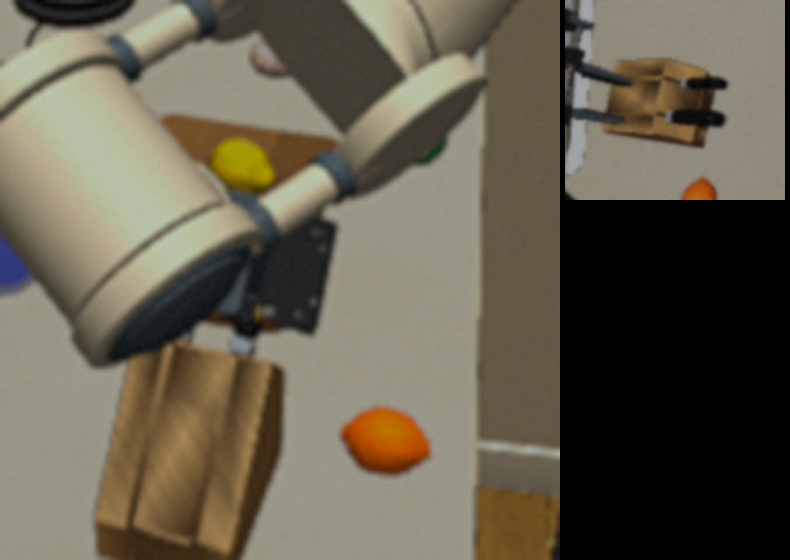

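The crop shows the hand above the block with the fingers open, about to straddle the handle. Before descending I'll check their lateral centring numerically.

Run:
```python
from plan import *
p,d,c=cam('top'); v,u=np.mgrid[175:220,105:185]; v,u=v.ravel(),u.ravel(); P=world(d[v,u],c,u,v); 
q=P@B.T; o=env.observe(); t=np.array(o['position'])@B.T; print('tcp',t)
m=(p[v,u].max(1)<90)&(q[:,2]>t[2]-.02)&(q[:,2]<t[2]+.05)&(abs(q[:,0]-t[0])<.03)&(abs(q[:,1]-t[1])<.06)
y=q[m]; print(m.sum()); 
for sgn in(-1,1):
    g=y[(y[:,1]-t[1])*sgn>0]; print(len(g),np.percentile(g,[5,50,95],0) if len(g) else '')
m=(p[v,u].max(1)<60)&(abs(q[:,2]-.375)<.015)&(abs(q[:,1]+.389)<.02)&(q[:,0]<.17); print('handle',np.percentile(q[m],[3,50,97],0))
```

```text
tcp [ 0.126 -0.388  0.494]
247
136 [[ 0.108 -0.419  0.489]
 [ 0.111 -0.411  0.519]
 [ 0.137 -0.408  0.542]]
111 [[ 0.107 -0.366  0.489]
 [ 0.11  -0.361  0.517]
 [ 0.127 -0.355  0.54 ]]
handle [[ 0.072 -0.397  0.37 ]
 [ 0.108 -0.388  0.381]
 [ 0.16  -0.38   0.384]]
```

Fingers are centred on the handle to within 2 mm, so I'll descend.

Call:
send_rows(
  steps=[
    {"gripper":0.45,"delta_pos":[0,0,2.5],"angular":[0,0,0]},
    {"gripper":0.45,"delta_pos":[0,0,2.5],"angular":[0,0,0]},
    {"gripper":0.45,"delta_pos":[0,0.1,2.5],"angular":[0,0,0]},
    {"gripper":0.45,"delta_pos":[0,0,1.5],"angular":[0,0,0]},
    {"gripper":0.45,"delta_pos":[0,0,1.0],"angular":[0,0,0]},
  ],
)

```text
time: 2.85
position: [0.4417, 0.3027, 0.1889]
tcp_rot: [-3.14, 0.783, 1.419]
contact_force: [-0.2, -0.2, 0.9]
grip_width: 0.45
grip_force: 0.0
```

Call:
send_rows(
  steps=[
    {"gripper":0.45,"delta_pos":[0,0,1.0],"angular":[0,0,0]},
    {"gripper":0.45,"delta_pos":[0,0,1.0],"angular":[0,0,0]},
    {"gripper":0.45,"delta_pos":[0,0,0.8],"angular":[0,0,0]},
    {"gripper":0.45,"delta_pos":[0,0,0],"angular":[0,0,0]},
  ],
)

```text
time: 3.25
position: [0.4385, 0.2825, 0.1688]
tcp_rot: [-3.139, 0.784, 1.419]
contact_force: [0.5, 0.2, 0.3]
grip_width: 0.454
grip_force: 0.0
```

Call:
send_rows(
  steps=[
    {"gripper":0.15,"delta_pos":[0,0,0],"angular":[0,0,0]},
    {"gripper":0.0,"delta_pos":[0,0,0],"angular":[0,0,0]},
    {"gripper":0.0,"delta_pos":[0,0,0],"angular":[0,0,0]},
    {"gripper":0.0,"delta_pos":[0,0,0],"angular":[0,0,0]},
    {"gripper":0.0,"delta_pos":[0,0,0],"angular":[0,0,0]},
  ],
)

```text
time: 3.75
position: [0.4389, 0.2833, 0.1694]
tcp_rot: [-3.14, 0.783, 1.419]
contact_force: [0.1, 2.2, 2.6]
grip_width: 0.219
grip_force: 30.0
```

Call:
send_rows(
  steps=[
    {"gripper":0.0,"delta_pos":[-0.5,0,0],"angular":[0,0,0]},
    {"gripper":0.0,"delta_pos":[-1,0,0],"angular":[0,0,0]},
    {"gripper":0.0,"delta_pos":[-1,0,0],"angular":[0,0,0]},
    {"gripper":0.0,"delta_pos":[-1,0,0],"angular":[0,0,0]},
    {"gripper":0.0,"delta_pos":[-1,0,0],"angular":[0,0,0]},
  ],
)

```text
time: 4.25
position: [0.4338, 0.251, 0.2016]
tcp_rot: [-3.14, 0.783, 1.419]
contact_force: [-0.3, 3.9, -1.1]
grip_width: 0.221
grip_force: 30.0
```

Call:
send_rows(
  steps=[
    {"gripper":0.0,"delta_pos":[-1,0,0],"angular":[0,0,0]},
    {"gripper":0.0,"delta_pos":[-1,0,0],"angular":[0,0,0]},
    {"gripper":0.0,"delta_pos":[-1,0,0],"angular":[0,0,0]},
    {"gripper":0.0,"delta_pos":[-1,0,0],"angular":[0,0,0]},
    {"gripper":0.0,"delta_pos":[-1,0,0],"angular":[0,0,0]},
  ],
)

```text
time: 4.75
position: [0.4283, 0.2157, 0.2368]
tcp_rot: [-3.139, 0.784, 1.419]
contact_force: [-0.6, 0.3, -0.6]
grip_width: 0.218
grip_force: 30.0
```

Call:
send_rows(
  steps=[
    {"gripper":0.0,"delta_pos":[-1.5,0,0],"angular":[0,0,0]},
    {"gripper":0.0,"delta_pos":[-1.5,0,0],"angular":[0,0,0]},
    {"gripper":0.0,"delta_pos":[-2,0,0],"angular":[0,0,0]},
    {"gripper":0.0,"delta_pos":[-2,0,0],"angular":[0,0,0]},
    {"gripper":0.0,"delta_pos":[-1.5,0,0],"angular":[0,0,0]},
  ],
)

```text
time: 5.25
position: [0.4192, 0.1556, 0.2978]
tcp_rot: [-3.141, 0.783, 1.418]
contact_force: [0.2, -0.0, -0.8]
grip_width: 0.216
grip_force: 30.0
```

Call:
send_rows(
  steps=[
    {"gripper":0.0,"delta_pos":[0,0,0],"angular":[0,0,0]},
    {"gripper":0.0,"delta_pos":[0,0,0],"angular":[0,0,0]},
  ],
)

```text
time: 5.45
position: [0.4195, 0.1569, 0.2963]
tcp_rot: [-3.14, 0.782, 1.418]
contact_force: [-0.2, 0.4, -2.0]
grip_width: 0.22
grip_force: 30.0
```

Run:
```python
from plan import *
print(env.observe())
p,d,c=cam('scene'); np.savez('scene2.npz',p=p,d=d); a=cv2.resize(p[130:290,200:360],None,fx=3.5,fy=3.5,interpolation=2); 
p2,d2,_=cam('top'); np.savez('top2.npz',p=p2,d=d2); b=cv2.resize(p2[130:260,190:300],None,fx=2,fy=2)
o=np.zeros((560,790,3),np.uint8);o[:,:560]=a;o[:260,565:785]=b
cv2.imwrite('pics/e.png',o)
```

```text
{'time': 5.45, 'q': array([ 0.614,  0.491,  1.435, -0.545,  1.785,  0.808]), 'joint_vel': array([ 0.01 ,  0.02 , -0.001,  0.004, -0.001,  0.002]), 'tau': array([ -0.915, -84.999, -32.783,  -3.948,   4.252,  -0.146]), 'position': array([0.419, 0.157, 0.296]), 'tcp_rot': array([-3.14 ,  0.782,  1.418]), 'contact_force': array([-0.231,  0.42 , -2.039]), 'torque': array([ 0.544, -0.043,  0.018]), 'grip_force': 29.97941493988037, 'grip_width': 0.21994561423142225}
```

View pics/e.png

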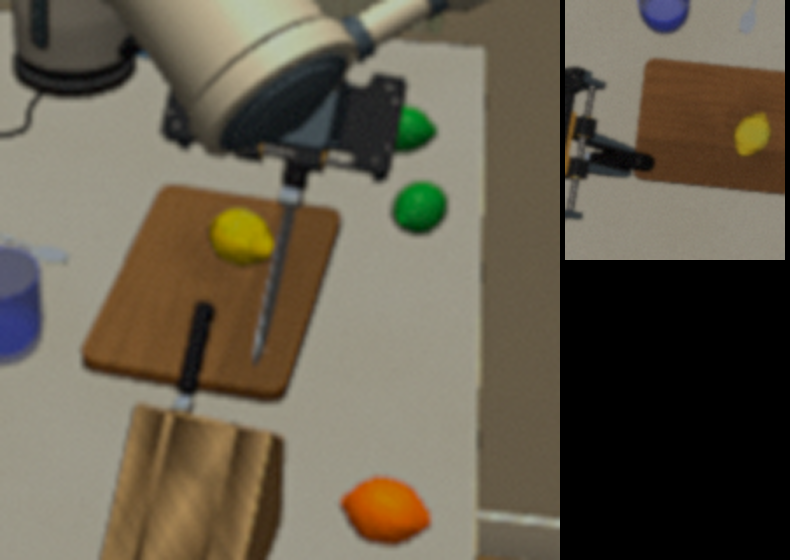

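The knife is out, held with the blade clear of the slot and pointing down, with its point near (257,355) in the crop. The utility knife stays in the block. Next I'll level it while moving away from the block.

Run:
```python
from plan import *
plan(np.array([.42,.03,.30]),frame(yawB,0),10)
z=np.load('scene2.npz');p,d=z['p'],z['d'];c=env.camera_params('scene')
v,u=np.mgrid[184:235,268:292];v,u=v.ravel(),u.ravel();P=world(d[v,u],c,u,v);m=(d[v,u]>0)&(P[:,2]>.13)&(P[:,1]>.15);P=P[m];
w=np.linalg.svd(P-P.mean(0))[2][0];w*=np.sign(w[1]);print(len(P),w,P[P[:,2].argmin()],'pitch',np.degrees(np.arcsin(-w[2])),'yaw',np.degrees(np.arctan2(w[1],w[0])))
```

```text
rot/row [-0.005  4.487  0.018] dist 0.12735941174647591 total in tool [-9.211  1.998  8.565]
[-0.92  0.2   0.86]
[-0.99  0.2   0.78]
[-1.04  0.2   0.7 ]
[-1.1   0.2   0.62]
[-1.14  0.2   0.53]
[-1.18  0.2   0.44]
[-1.21  0.2   0.35]
[-1.23  0.2   0.25]
[-1.25  0.2   0.15]
[-1.26  0.2   0.06]
189 [ 0.111  0.669 -0.735] [0.437 0.276 0.166] pitch 47.281634479583516 yaw 80.56100180900468
```

Call:
send_rows(
  steps=[
    {"gripper":0.0,"delta_pos":[-0.9,0.2,0.9],"angular":[0,2.5,0]},
    {"gripper":0.0,"delta_pos":[-1.0,0.2,0.8],"angular":[0,4.5,0]},
    {"gripper":0.0,"delta_pos":[-1.0,0.2,0.7],"angular":[0,4.5,0]},
    {"gripper":0.0,"delta_pos":[-1.1,0.2,0.6],"angular":[0,4.5,0]},
    {"gripper":0.0,"delta_pos":[-1.1,0.2,0.5],"angular":[0,4.5,0]},
  ],
)

```text
time: 6.05
position: [0.4199, 0.094, 0.2992]
tcp_rot: [-3.14, 0.423, 1.419]
contact_force: [-0.2, 0.0, 0.2]
grip_width: 0.222
grip_force: 30.0
```

Call:
send_rows(
  steps=[
    {"gripper":0.0,"delta_pos":[-1.2,0.2,0.4],"angular":[0,4.5,0]},
    {"gripper":0.0,"delta_pos":[-1.2,0.2,0.4],"angular":[0,4.5,0]},
    {"gripper":0.0,"delta_pos":[-1.2,0.2,0.3],"angular":[0,4.5,0]},
    {"gripper":0.0,"delta_pos":[-1.2,0.2,0.2],"angular":[0,4.5,0]},
    {"gripper":0.0,"delta_pos":[-1.2,0.2,0.1],"angular":[0,4.5,0]},
  ],
)

```text
time: 6.55
position: [0.4204, 0.0312, 0.3019]
tcp_rot: [-3.14, 0.03, 1.418]
contact_force: [-0.2, -0.0, -2.5]
grip_width: 0.219
grip_force: 30.0
```

Call:
send_rows(
  steps=[
    {"gripper":0.0,"delta_pos":[0,0,0],"angular":[0,2,0]},
    {"gripper":0.0,"delta_pos":[0,0,0],"angular":[0,0,0]},
    {"gripper":0.0,"delta_pos":[0,0,0],"angular":[0,0,0]},
  ],
)

```text
time: 6.85
position: [0.4202, 0.0314, 0.3018]
tcp_rot: [-3.139, -0.001, 1.417]
contact_force: [-0.1, -0.4, -1.3]
grip_width: 0.216
grip_force: 30.0
```

Run:
```python
from plan import *
o=env.observe();print(o['tcp_rot'],o['position'])
plan(np.array([.425,-.127,.20]),RL,10)
p,d,c=cam('scene'); np.savez('scene3.npz',p=p,d=d); a=cv2.resize(p[100:260,200:360],None,fx=3.5,fy=3.5,interpolation=2); 
p2,d2,_=cam('top'); np.savez('top3.npz',p=p2,d=d2); b=cv2.resize(p2[130:260,190:300],None,fx=2,fy=2)
o=np.zeros((560,790,3),np.uint8);o[:,:560]=a;o[:260,565:785]=b
cv2.imwrite('pics/f.png',o)
```

```text
[-3.139 -0.001  1.417] [0.42  0.031 0.302]
rot/row [-0.015 -0.003  2.62 ] dist 0.18833408033159377 total in tool [-15.592   2.924  10.151]
[-1.56  0.29  1.02]
[-1.54  0.36  1.02]
[-1.53  0.43  1.02]
[-1.5   0.5   1.02]
[-1.48  0.57  1.02]
[-1.45  0.64  1.02]
[-1.42  0.7   1.02]
[-1.39  0.77  1.02]
[-1.35  0.83  1.02]
[-1.31  0.89  1.02]
```

View pics/f.png

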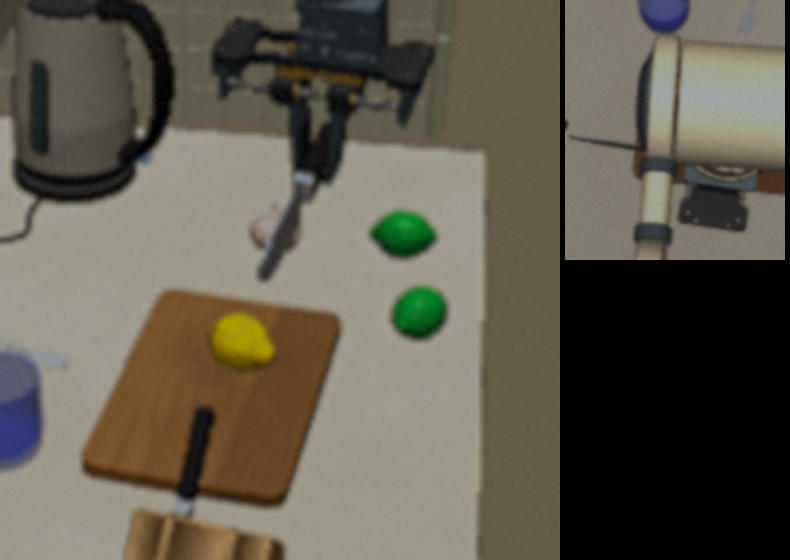

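The knife looks about level, with its point at (265,275) in the crop. Next I'll yaw it and move over the lemon, then check how level it is.

Call:
send_rows(
  steps=[
    {"gripper":0.0,"delta_pos":[-1.5,0.3,1],"angular":[0,0,2.6]},
    {"gripper":0.0,"delta_pos":[-1.5,0.4,1],"angular":[0,0,2.6]},
    {"gripper":0.0,"delta_pos":[-1.5,0.4,1],"angular":[0,0,2.6]},
    {"gripper":0.0,"delta_pos":[-1.5,0.5,1],"angular":[0,0,2.6]},
    {"gripper":0.0,"delta_pos":[-1.5,0.6,1],"angular":[0,0,2.6]},
  ],
)

```text
time: 7.45
position: [0.4234, -0.0466, 0.2513]
tcp_rot: [-3.139, -0.001, 1.191]
contact_force: [-0.2, -0.2, -0.6]
grip_width: 0.22
grip_force: 30.0
```

Call:
send_rows(
  steps=[
    {"gripper":0.0,"delta_pos":[-1.5,0.6,1],"angular":[0,0,2.6]},
    {"gripper":0.0,"delta_pos":[-1.4,0.7,1],"angular":[0,0,2.6]},
    {"gripper":0.0,"delta_pos":[-1.4,0.8,1],"angular":[0,0,2.6]},
    {"gripper":0.0,"delta_pos":[-1.3,0.8,1],"angular":[0,0,2.6]},
    {"gripper":0.0,"delta_pos":[-1.3,0.9,1],"angular":[0,0,2.6]},
  ],
)

```text
time: 7.95
position: [0.4262, -0.1254, 0.2011]
tcp_rot: [-3.139, -0.001, 0.964]
contact_force: [-0.4, 0.1, -1.4]
grip_width: 0.216
grip_force: 30.0
```

Call:
send_rows(
  steps=[
    {"gripper":0.0,"delta_pos":[0,0,0],"angular":[0,0,0]},
    {"gripper":0.0,"delta_pos":[0,0,0],"angular":[0,0,0]},
  ],
)

```text
time: 8.15
position: [0.4259, -0.1249, 0.2016]
tcp_rot: [-3.138, -0.001, 0.965]
contact_force: [0.9, -0.3, -0.9]
grip_width: 0.217
grip_force: 30.0
```

Run:
```python
from plan import *
o=env.observe();print(o['tcp_rot'],o['position'])
p,d,c=cam('scene'); np.savez('scene4.npz',p=p,d=d); a=cv2.resize(p[100:260,200:360],None,fx=3.5,fy=3.5,interpolation=2); 
p2,d2,c2=cam('top'); np.savez('top4.npz',p=p2,d=d2); b=cv2.resize(p2[130:260,230:340],None,fx=2,fy=2)
o2=np.zeros((560,790,3),np.uint8);o2[:,:560]=a;o2[:260,565:785]=b
cv2.imwrite('pics/g.png',o2)
t=np.array(o['position']);r=R.from_euler('xyz',o['tcp_rot']);F=r.as_matrix()@np.diag([1,-1,-1])
for pp,dd,cc in((p,d,c),(p2,d2,c2)):
    v,u=np.mgrid[0:384,0:512];v,u=v.ravel(),u.ravel();P=world(dd[v,u],cc,u,v);q=(P-t)@F
    m=(dd[v,u]>0)&(q[:,0]>.055)&(q[:,0]<.22)&(abs(q[:,1])<.03)&(abs(q[:,2])<.06);q=q[m]
    print(len(q),q.min(0) if len(q) else'',q.max(0) if len(q) else '')
    for lo in np.arange(.05,.21,.02):
        g=q[(q[:,0]>=lo)&(q[:,0]<lo+.02)]
        if len(g): print(round(lo,2),len(g),np.median(g[:,1]),g[:,2].min(),g[:,2].max())
```

```text
[-3.138 -0.001  0.965] [ 0.426 -0.125  0.202]
283 [ 0.055 -0.005 -0.031] [0.19  0.011 0.018]
0.05 39 0.0009198867330610344 -0.028371118333241758 0.01645926162628137
0.07 42 3.3688621550430495e-05 -0.030107597304881405 0.017505340629009478
0.09 46 0.00026223048356975565 -0.031054119233778144 0.016148351775768337
0.11 46 3.73992696820923e-05 -0.03015635509211264 0.016170940587160648
0.13 42 -5.4946594116083965e-05 -0.02805442436914283 0.01807603433470727
0.15 43 0.00040014548769081614 -0.02379459610094632 0.017223602439620157
0.17 25 0.0004187153184167267 -0.013155832831730906 0.013703075585479512
171 [ 0.055 -0.006 -0.03 ] [0.189 0.009 0.018]
0.05 23 0.0017188499421332177 -0.025045424487626717 0.017139728672777202
0.07 27 0.0018767959082647567 -0.02557887792306687 0.017510388758736766
0.09 28 0.0017853093170206958 -0.028030208870075592 0.015259203427945022
0.11 28 0.0017580373700313385 -0.030493443224293523 0.01829709181512657
0.13 24 0.0019396656705996562 -0.02437558703359486 0.018008393991336254
0.15 24 0.0020530857560936196 -0.025385178517369527 0.017413671961598227
0.17 17 0.001960720206627734 -0.01773459050389902 0.013197722212148396
```

View pics/g.png

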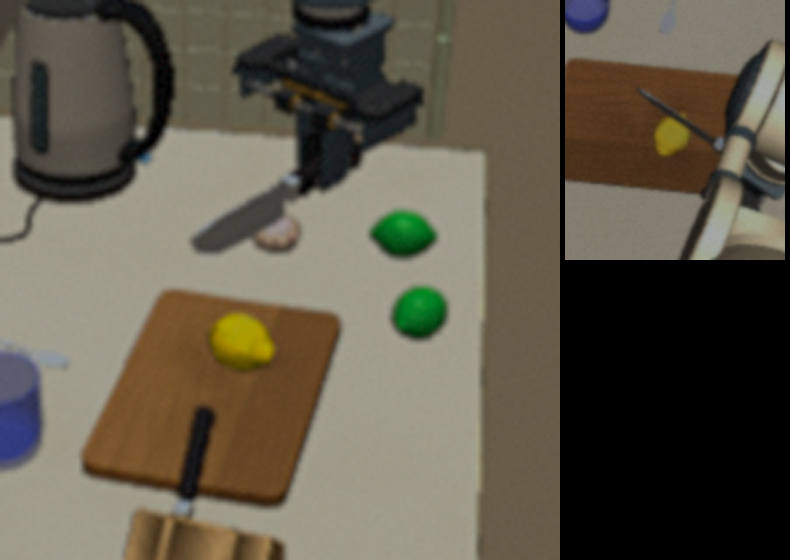

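Blade is level to within 1°, and the lemon is computed to sit at knife x≈57 mm, y≈−1 mm. I'll lower by 7.4 cm, which leaves about 23 mm above the skin.

Call:
send_rows(
  steps=[
    {"gripper":0.0,"delta_pos":[0,0,1],"angular":[0,0,0]},
    {"gripper":0.0,"delta_pos":[0,0,1.5],"angular":[0,0,0]},
    {"gripper":0.0,"delta_pos":[0,0,1.5],"angular":[0,0,0]},
    {"gripper":0.0,"delta_pos":[0,0,1],"angular":[0,0,0]},
    {"gripper":0.0,"delta_pos":[0,0,1],"angular":[0,0,0]},
  ],
)

```text
time: 8.75
position: [0.4258, -0.1251, 0.141]
tcp_rot: [-3.139, -0.001, 0.964]
contact_force: [0.3, 1.1, -2.8]
grip_width: 0.217
grip_force: 30.0
```

Call:
send_rows(
  steps=[
    {"gripper":0.0,"delta_pos":[0,0,0.8],"angular":[0,0,0]},
    {"gripper":0.0,"delta_pos":[0,0,0.6],"angular":[0,0,0]},
    {"gripper":0.0,"delta_pos":[0,0,0],"angular":[0,0,0]},
    {"gripper":0.0,"delta_pos":[0,0,0],"angular":[0,0,0]},
    {"gripper":0.0,"delta_pos":[0,0,0],"angular":[0,0,0]},
  ],
)

```text
time: 9.25
position: [0.4261, -0.1255, 0.128]
tcp_rot: [-3.14, -0.002, 0.964]
contact_force: [0.5, -0.1, -1.4]
grip_width: 0.214
grip_force: 30.0
```

Run:
```python
from plan import *
o=env.observe();print(o['tcp_rot'],o['position'])
p,d,c=cam('scene'); a=cv2.resize(p[130:250,210:330],None,fx=4.6,fy=4.6,interpolation=2)
p2,d2,c2=cam('top'); b=cv2.resize(p2[160:230,250:320],None,fx=3,fy=3)
o2=np.zeros((560,790,3),np.uint8);o2[:552,:552]=a;o2[:210,565:775]=b
cv2.imwrite('pics/h.png',o2)
t=np.array(o['position']);F=R.from_euler('xyz',o['tcp_rot']).as_matrix()@np.diag([1,-1,-1]); org=t+F@[.057,.001,-.003]
print('lemon in knife',(L-org)@F)
for pp,dd,cc in((p,d,c),(p2,d2,c2)):
    hsv=cv2.cvtColor(pp,cv2.COLOR_BGR2HSV);v,u=np.nonzero((hsv[...,0]>22)&(hsv[...,0]<34)&(hsv[...,1]>150)&(hsv[...,2]>100)&(dd>0))
    P=world(dd[v,u],cc,u,v);m=(np.linalg.norm(P[:,:2]-L[:2],axis=1)<.05)&(P[:,2]>.03)&(P[:,2]<.085);P=P[m]
    S=np.linalg.lstsq(np.c_[2*P,np.ones(len(P))],(P**2).sum(1),rcond=None)[0];print(len(P),S[:3])
    v,u=np.mgrid[0:384,0:512];v,u=v.ravel(),u.ravel();P=world(dd[v,u],cc,u,v);q=(P-t)@F
    m=(dd[v,u]>0)&(q[:,0]>.065)&(q[:,0]<.2)&(abs(q[:,1])<.01)&(q[:,2]>-.02)&(q[:,2]<.05);g=q[m]; print(np.median(g[:,1]),g[:,2].max(),g[:,0].max(),np.polyfit(g[:,0],g[:,1],1))
```

```text
[-3.14  -0.002  0.964] [ 0.426 -0.125  0.128]
lemon in knife [ 0.058 -0.002 -0.075]
186 [ 0.491 -0.031  0.051]
-0.00013935295303320084 0.018147584814826506 0.18975396372986983 [ 0.007 -0.001]
185 [ 0.493 -0.032  0.046]
0.001953706879660809 0.01979022035993735 0.18706713137869224 [-0.001  0.002]
```

View pics/h.png

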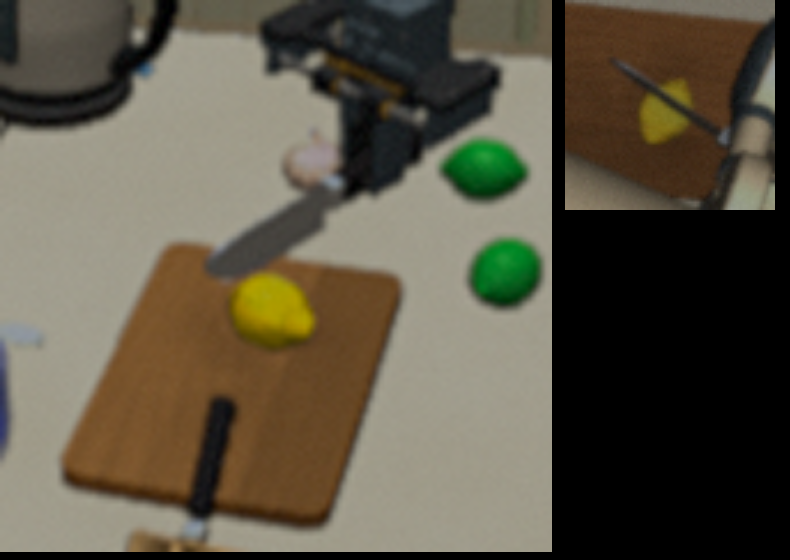

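In the top crop the blade crosses the lemon's waist squarely at about (670,95), and the lemon has not moved. All checks are inside tolerance, so I'll hand in the job.

```bash
python3 -c "
from workcell import env
print(env.close_job())"
```

```text
the job is handed in; nothing more can be done
None
```

I handed the job in with the cook's knife held level, edge down, crosswise over the middle of the lemon and about 23 mm above its skin; no verdict came back, but the last camera check put it within every tolerance I could measure, and the lemon hadn't moved.

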